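# Lay an engineer's square against a bench-pin blank

## Task

Set the engineer's square ready for marking the wooden blank: its thick stock standing flat on the bench, flush along the blank's straight long edge, with the blade lying across the blank at the pale tick mark. Let go of it, and leave the other things on the bench where they are.

Things in the scene. Friction and masses are not known exactly. Their poses are not given: they have to be found in the camera images.
- square: Loose L-shaped engineer's square, 0.45 kg, own z up, standing stably on its dark steel stock: 20 mm wide (own x), 90 long (own y), 32 tall. Origin: centre of the stock's underside. Blade: flat steel strip 25 mm wide, 3 thick, projecting 90 mm along +x from the stock's +x face at y 20 to 45 mm, underside 14.5 mm up. Starts left or right of the blank, blade away from the robot within 35 deg.
- face_blade_end (a point): Point of the square: lower corner of the stock's inner face (the face that the blade sticks out of), at the blade's end; at (10, 45, 0) mm in the square's frame.
- face_plain_end (a point): Point of the square: lower corner of the stock's inner face, at the end without the blade; at (10, -45, 0) mm in the square's frame.
- blade_root (a point): Point of the square: where the centre line of the blade leaves the stock; at (10, 32.5, 16) mm in the square's frame. The blade passes 2.5 mm over the top of the blank when the stock stands on the bench.
- board: Wooden bench-pin blank, fixed to the bench, 12 mm thick, 180 long (own y), about 75 wide (own x). Origin: centre of its underside. The straight long edge is on own -x, 37.5 mm from the origin, facing the robot within 22 deg; the other long edge (+x) is wavy. A pale tick mark 3 mm wide, 22 mm long lies on top at the middle of the straight edge, at right angles to it.
- board_edge (a point): Middle of the blank's straight edge, at bench height, directly below the start of the tick mark. Same axes as the blank: x into the blank, at right angles to the edge; y along the edge; z up.
- jar: Bystander: loose black jar with a lid, 64 mm diameter, 55 mm tall; origin at the centre of its underside. It stands on the other side of the blank from the square.
- solder_block: Bystander: loose white scorched soldering block 90 x 130 x 25 mm, beyond the blank; origin at the centre of its underside.
- tumbler: Bystander: loose glass tumbler, 72 mm across the rim, 90 mm tall, beyond the blank; origin at the centre of its underside.
- hammer: Bystander: loose hammer lying beyond the blank; origin on its underside.
Not all that is in view belongs to the job. What is shaped like the square but yellow is not meant. Of the things shaped like the board, the wooden one is meant.

How it is judged:
At the end, for the whole second after the job is handed in: The square stands at rest on the bench (upright within 0.05 rad, underside within 3 mm of the bench); both ends of the stock's inner face lie within 2.5 mm of the line of the blank's straight edge, and the blade's centre line crosses that edge within 16 mm of the tick mark (x of face_blade_end in the frame of board_edge between -0.0025 and 0.0025 m and x of face_plain_end in the frame of board_edge between -0.0025 and 0.0025 m and y of blade_root in the frame of board_edge between -0.016 and 0.016 m and angle between square's own z axis and vertical below 0.05 rad and height (world z) of square below 0.003 m and linear speed of square below 0.01 m/s and angular speed of square below 0.05 rad/s); the robot touches nothing.
It fails at once if the jar is moved more than 25 mm (distance of jar from where it was at the start of the episode above 0.025 m).
It fails at once if the soldering block is moved more than 25 mm (distance of solder_block from where it was at the start of the episode above 0.025 m).
It fails at once if the tumbler is moved more than 25 mm (distance of tumbler from where it was at the start of the episode above 0.025 m).
It fails at once if the hammer is moved more than 25 mm (distance of hammer from where it was at the start of the episode above 0.025 m).
It also fails if it takes over 45 s, if anything falls off the work surface, if the arm or the gripper's body presses on something with over 40 N, if the wrist force passes 120 N, or if a joint passes its speed limit or range.

## Robot

A 6-joint arm with a two-finger parallel gripper is mounted at the origin on the work surface. World frame = base frame: x ahead of the robot, y to its left, z up, the work surface at z = 0. Lengths are in m, angles in rad, forces in N, time in s.
With the tool pointing down it reaches from about 0.35 to 0.775 m from the base axis. Payload 7.3 kg.
Tool frame: the origin (TCP) lies at the very end of the fingers, on their centre line; the grasp point (between the pads) lies 19 mm behind it (robot.pinch_z is the distance from the TCP to the grasp point, in m); z points along the fingers, y is the line along which they close (so a half turn about z gives the same grasp; the last joint's range is limited). The gripper opens to 92 mm and grips with 3 to 60 N. Pads are 19 mm wide; open, the fingers measure 130 mm over their backs; the gripper's body (75 mm by 190 mm) begins 47 mm behind the grasp point.
Start: joints at [-1.483, 0.342, 1.524, -0, 1.275, -0.146], TCP at [0.122, -0.511, 0.227] pointing down, gripper open.
Joint ranges: [-2.53, 2.53], [-0.77, 2.02], [0.04, 2.7], [-1, 4.14], [0.28, 2.66], [-3.11, 3.11]. Speed limits (rad/s): [2.57, 2.57, 3.14, 3.14, 3.14, 3.14].

## Interface

Orientations are given as [roll, pitch, yaw] about the fixed x, y, z axes, in that order (R = Rz(yaw) Ry(pitch) Rx(roll)).
In Python, from cell import robot gives the robot as it stands.
- The arm moves only by the tool move_arm, never from a script. Its argument "motion" is a list of rows, each a list of 6 numbers: the shift along the tool's x, y, z in units of 0.1 m (1.0 is 0.1 m), then the turn, a rotation vector about the tool's x, y, z in units of pi rad (1.0 is pi rad). In form: [[dx, dy, dz, rx, ry, rz], ...]. A call has 1 to 12 rows; each row is the pose to reach, as a shift and turn from the pose commanded when the call began, along the tool's axes at that moment, turning the shorter way round; what a row does not reach only later rows make up. A row lasts 1/8 s, in which the tool goes at most 62.5 mm and 10.7 degrees, less where a joint would pass 70% of its speed; a pose out of reach is approached as far as the arm can. A call with a number of a shift or a turn outside -1 to 1 is refused whole. A call with a gripper value outside its range is refused whole. "fingers" is the opening, from -1 (shut) to 1 (fully open), set as the call begins (left out, the last holds). The fingers move at their own pace and stop on an object; "newtons" is the grip in N (left out, the last holds). Time passes only in rows, so rows that repeat a pose let the fingers close. It gives the time, the measured TCP pose, the force, the opening and the grip force at its end, in the units of the state.
- robot.observe(): the state, without advancing time (a new reading comes with each control period).
- robot.read_camera(name): name is "side" or "top"; returns a dict with "image" (480x640x3 uint8, red, green, blue), "range_z" (480x640 float32, m along the optical axis (not along the pixel's ray), 0 where there is no reading), "vfov" (degrees; the focal length in pixels is half the picture's height over the tangent of half this angle, whatever the lens; pixels are square), "cx", "cy" (the principal point, pixels), "extrinsics" (4x4, takes a point from camera to world coordinates). Camera axes: x right, y up, looking along -z (the intrinsics and any distortion apply to the point x, -y, -z); pixel columns grow to the right and rows downward; lengths in m; the calibration is good to about 2 mm. A picture is of the moment at which its call begins.
- robot.hand_in(): hands the job in; it is judged then, once.
The state is a dict: "time": time; "qpos": joint angles; "qvel": joint speeds; "joint_efforts": joint torques, N m; "tool_pos": TCP position; "tool_rot": TCP orientation; "contact_force": force on the tool from outside, world axes, zero at the start; "torque": the same for the moment, N m; "opening": finger opening in m; "grip_force": force on a finger pad.
Only numpy, scipy, OpenCV 4.12 (cv2) and the standard library are available. Lean on these libraries where they do the work, as an engineer would, in place of code of your own. Each camera call takes 0.05 s, during which the arm holds its last target. There are 200 camera calls.

## Working session

There is one attempt and no reset: what is moved stays moved. The work goes in short steps, Python scripts to look and compute and a tool call to move; the robot and the scene stay as the last step left them, time stands still between calls to the robot, and variables do not carry over. Pictures are saved under pics/ and viewed, at most 10 in all, crops included, and the job is handed in when it is done.

Besides the shell and the picture viewer there is one more tool, called after "Call:" as name([rows], argument=value, ...), one row to a line, values as JSON. move_arm: Moves the arm, as the interface text tells. Shifts and turns lie within -1 to 1; 1 stands for 0.1 m of shift or pi rad of turn. Its arguments: {"type":"object","properties":{"motion":{"type":"array"},"fingers":{"type":"number"},"newtons":{"type":"number"}},"required":["motion"]}

```bash
mkdir -p pics; ls
cat > h.py <<'E'
import numpy as np, cv2
from cell import robot
def cam(n):
    d=robot.read_camera(n); d['f']=240/np.tan(np.radians(d['vfov'])/2); return d
def ray(d,uv,z):
    uv=np.atleast_2d(np.float64(uv)); E=d['extrinsics']
    v=np.c_[(uv[:,0]-d['cx'])/d['f'],-(uv[:,1]-d['cy'])/d['f'],-np.ones(len(uv))]@E[:3,:3].T
    o=E[:3,3]; return o+v*((z-o[2])/v[:,2])[:,None]
def save(d,n): cv2.imwrite('pics/'+n,cv2.cvtColor(d['image'],cv2.COLOR_RGB2BGR))
E
python3 - <<'E'
from h import *
for n in('top','side'):
    d=cam(n); save(d,n+'0.png'); print(n,{k:v for k,v in d.items() if k not in('image','range_z')})
print(robot.observe())
E
```

```text
pics
top {'vfov': 50.34762020251568, 'cx': 320.85684961889723, 'cy': 235.30238429851326, 'extrinsics': array([[ 0.02816749,  0.99737501, -0.06670588,  0.52911445],
       [-0.99958535,  0.02770521, -0.00784531,  0.00303485],
       [-0.00597661,  0.0668992 ,  0.99774184,  1.21351954],
       [ 0.        ,  0.        ,  0.        ,  1.        ]]), 'f': np.float64(510.63168650642535)}
side {'vfov': 54.39570848917086, 'cx': 321.744608064999, 'cy': 241.0409370561631, 'extrinsics': array([[-0.78483433,  0.44708138, -0.42913088,  0.15148985],
       [-0.61944729, -0.54598265,  0.56408156,  0.60793457],
       [ 0.01789235,  0.70853453,  0.70544928,  0.7607875 ],
       [ 0.        ,  0.        ,  0.        ,  1.        ]]), 'f': np.float64(467.03251498010616)}
{'time': 0.1, 'qpos': array([-1.48304740e+00,  3.42647742e-01,  1.52488805e+00, -1.57291365e-05,
        1.27538295e+00, -1.46001156e-01]), 'qvel': array([ 0.00084389, -0.00185843, -0.00120333, -0.00157737, -0.00146648,
       -0.00105169]), 'joint_efforts': array([ 1.60410560e-03, -4.32005382e+01, -2.44694173e+01,  7.19699822e-02,
        5.26016566e-02, -4.81631332e-05]), 'tool_pos': array([ 0.12159027, -0.51037304,  0.22612888]), 'tool_rot': array([-3.14027849e+00, -1.78041394e-04,  2.33754560e-01]), 'contact_force': array([ 0.50623898,  0.43917663, -0.25860951]), 'torque': array([-0.01155424, -0.0189141 ,  0.02717427]), 'grip_force': 0.0, 'opening': 0.09176084642963761}
```

View pics/top0.png

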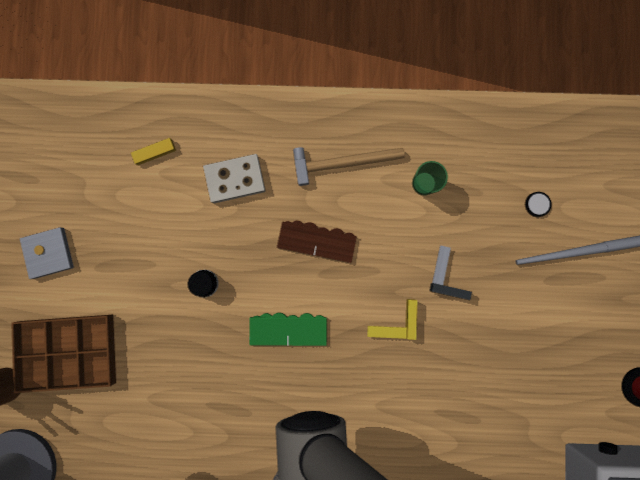

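View pics/side0.png

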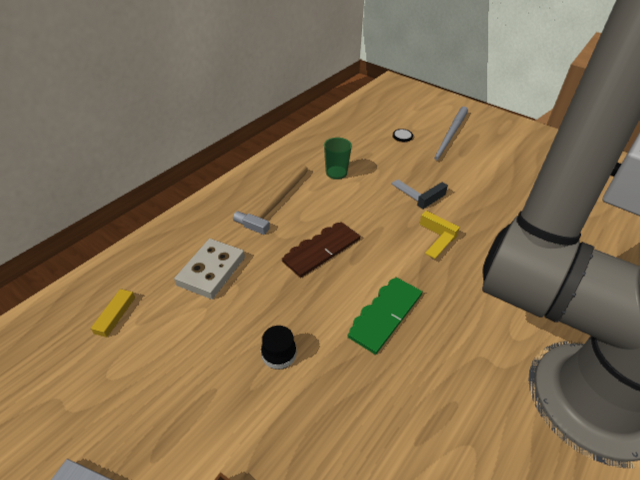

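The top view shows the wooden board at about (317,241), with its straight edge running from (278,250) to (353,262) and the tick at (315,251). The dark stock runs from (432,288) to (471,296), and its blade goes up to (445,248). The jar is at (203,283). In the side view the square is at (430,195) and the board at (321,249).

```bash
cat > m.py <<'E'
from h import *
def line(P): 
    vx,vy,x,y=cv2.fitLine(np.float32(P),cv2.DIST_HUBER,0,.01,.01).ravel(); return np.array([x,y]),np.array([vx,vy])
def blob(M,win):
    x0,x1,y0,y1=win; W=np.zeros_like(M); W[y0:y1,x0:x1]=M[y0:y1,x0:x1]
    n,l,s,c=cv2.connectedComponentsWithStats(W); k=1+np.argmax(s[1:,4]); return (l==k).astype(np.uint8)
def depthmap(d):
    v,u=np.mgrid[:480,:640]; z=d['range_z']; E=d['extrinsics']
    P=np.stack([(u-d['cx'])/d['f']*z,-(v-d['cy'])/d['f']*z,-z],-1); return P@E[:3,:3].T+E[:3,3]
def rect(P):
    (c,wh,a)=cv2.minAreaRect(np.float32(P[:,:2])*1000); return np.round(c,1),np.round(wh,1),round(a,2)
def measure(d,win_s=(415,485,275,310),wb=(268,365,212,270)):
    im=d['image'].astype(int); P=depthmap(d); hsv=cv2.cvtColor(d['image'],cv2.COLOR_RGB2HSV)
    B=blob((hsv[...,2]<100).astype(np.uint8),wb)
    v,u=np.nonzero(B); print('board depth z',np.median(P[B>0][:,2]),rect(ray(d,np.c_[u,v],.012)))
    # lower edge: last board row per column
    pts=[]
    for c in range(u.min()+5,u.max()-5):
        g=hsv[:,c,2].astype(float); r=v[u==c].max()
        a,b=g[r-4:r-1].mean(),g[r+3:r+6].mean(); t=(a+b)/2
        for k in range(r-2,r+3):
            if g[k]<t<=g[k+1]: pts.append((c,k+(t-g[k])/(g[k+1]-g[k]))); break
    E=ray(d,pts,.012)[:,:2]; o,t=line(E); t=t*np.sign(t[1]); n=np.array([t[1],-t[0]])
    print('edge resid mm',np.round(1000*np.std((E-o)@n),2))
    T=blob(((hsv[...,2]>120)&(hsv[...,1]<110)).astype(np.uint8),(305,325,243,258))
    tv,tu=np.nonzero(T); tk=ray(d,np.c_[tu,tv],.012)[:,:2].mean(0); e=o+t*((tk-o)@t)
    print('tick',tk,'n',len(tu),'e',e,'depth in',(tk-e)@n,'ends',[(E[i]-e)@t for i in(0,-1)],'n ang deg',np.degrees(np.arctan2(n[1],n[0])))
    S=blob(((hsv[...,2]<85)).astype(np.uint8),win_s)
    v,u=np.nonzero(S); print('stock z',np.percentile(P[S>0][:,2],[5,50,95]),'rect32',rect(ray(d,np.c_[u,v],.032)))
    Q=(P[...,2]>.026)&(P[...,2]<.04); K=blob(Q.astype(np.uint8),win_s); print('top by depth',K.sum(),rect(P[K>0]))
    Bl=blob(((P[...,2]>.011)&(P[...,2]<.025)).astype(np.uint8),(win_s[0],win_s[1],240,285)); print('blade',Bl.sum(),rect(P[Bl>0]))
    return e,n,t
if __name__=='__main__':
    d=cam('top'); measure(d)
    c=d['image'][200:320,260:490]; cv2.imwrite('pics/crop1.png',cv2.resize(c[...,::-1],None,fx=3.4,fy=3.4,interpolation=cv2.INTER_NEAREST))
    print(robot.observe()['time'])
E
python3 m.py
```

```text
board depth z 0.01259740525007369 (array([597.7,  18. ]), array([186.7,  76.2]), 79.79)
edge resid mm 1.0
tick [0.57413365 0.02645697] n 10 e [0.56050426 0.02887862] depth in 0.013842859620192778 ends [np.float64(0.07541312488899445), np.float64(-0.09271194440341185)] n ang deg -10.075052
stock z [0.00512492 0.03231088 0.03673457] rect32 (array([ 487.8, -288.7]), array([95.6, 22.2]), 79.11)
top by depth 346 (array([ 487.4, -290.2]), array([90.1, 19.9]), 79.06)
blade 421 (array([ 546.1, -269. ]), array([26.5, 93.6]), 79.04)
0.15
```

View pics/crop1.png

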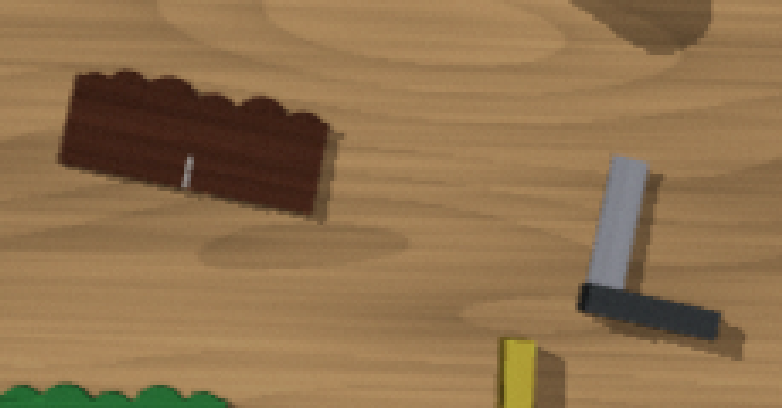

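```bash
cat > go.py <<'E'
import sys; from h import *
from scipy.spatial.transform import Rotation as R
x,y,z,yaw=map(float,sys.argv[1:5])
s=robot.observe(); R0=R.from_euler('xyz',s['tool_rot']); R1=R.from_euler('xyz',[np.pi,0,np.radians(yaw)])
print('shift',np.round(R0.inv().apply(np.array([x,y,z])-s['tool_pos'])*10,3),'turn',np.round((R0.inv()*R1).as_rotvec()/np.pi,4),'t',s['time'])
E
python3 go.py .4855 -.300 .12 79.06
```

```text
shift [ 4.027 -1.202  1.064] turn [-3.000e-04 -3.000e-04 -3.648e-01] t 0.15
```

Call:
move_arm([
  [0.5,-0.15,0.1,0,0,0],
  [1,-0.3,0.2,0,0,0],
  [1,-0.3,0.2,0,0,0],
], fingers=1)

```text
time: 0.52
tool_pos: [0.2141, -0.4561, 0.2059]
tool_rot: [-3.139, -0.0, 0.238]
contact_force: [-0.3, -0.4, 0.3]
opening: 0.0917
grip_force: 0.0
```

Call:
move_arm([
  [0.5,-0.15,0.1,0,0,0],
  [1,-0.3,0.2,0,0,0],
  [1,-0.3,0.2,0,0,0],
])

```text
time: 0.9
tool_pos: [0.3038, -0.4045, 0.1861]
tool_rot: [-3.14, 0.0, 0.238]
contact_force: [-0.4, -0.8, 0.2]
opening: 0.0921
grip_force: 0.0
```

Call:
move_arm([
  [0.5,-0.15,0.1,0,0,0],
  [1,-0.3,0.2,0,0,0],
  [1,-0.3,0.2,0,0,0],
])

```text
time: 1.27
tool_pos: [0.3937, -0.3529, 0.1661]
tool_rot: [-3.141, 0.0, 0.237]
contact_force: [-0.3, 0.4, 0.2]
opening: 0.0921
grip_force: 0.0
```

Call:
move_arm([
  [0.5,-0.15,0.1,0,0,-0.05],
  [1,-0.3,0.2,0,0,-0.1],
  [1,-0.3,0.2,0,0,-0.15],
  [1,-0.3,0.2,0,0,-0.2],
  [1,-0.3,0.2,0,0,-0.25],
  [1,-0.3,0.2,0,0,-0.3],
  [1,-0.3,0.2,0,0,-0.35],
  [1,-0.3,0.2,0,0,-0.365],
  [1,-0.3,0.2,0,0,-0.365],
])

```text
time: 2.4
tool_pos: [0.4819, -0.3032, 0.147]
tool_rot: [3.141, 0.001, 1.378]
contact_force: [-0.3, 0.4, -0.2]
opening: 0.0922
grip_force: 0.0
```

```bash
python3 go.py .4855 -.300 .015 79.06; python3 -c "
from h import *
d=cam('side');save(d,'side1.png');print(robot.observe())"
```

```text
shift [0.039 0.029 1.32 ] turn [ 0.      0.0003 -0.0005] t 2.4
{'time': 2.45, 'qpos': array([-6.95299993e-01,  4.94434779e-01,  1.51527006e+00, -5.82284005e-04,
        1.13144916e+00, -5.02004682e-01]), 'qvel': array([ 0.01137138,  0.00130046, -0.00021608,  0.0039686 , -0.00172353,
        0.00929347]), 'joint_efforts': array([-5.86159324e-03, -4.90268862e+01, -2.26149201e+01,  3.93996108e-02,
        7.44672865e-02, -1.12189713e-01]), 'tool_pos': array([ 0.48206969, -0.30290499,  0.14699087]), 'tool_rot': array([3.14146181e+00, 6.73100309e-04, 1.37774853e+00]), 'contact_force': array([-0.33961408,  0.53295749,  0.36166462]), 'torque': array([-0.06872878, -0.09804795, -0.03549018]), 'grip_force': 0.0, 'opening': 0.09220973305315172}
```

View pics/side1.png

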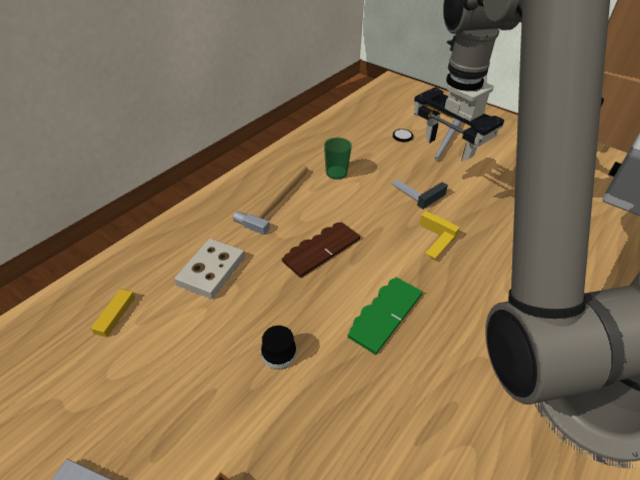

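The open fingers at (433,130) and (467,150) hang above the stock at (432,195), in line with it and clear of the yellow decoy. I'll descend and grip.

Call:
move_arm([
  [0.04,0.03,0.5,0,0,0],
  [0.04,0.03,0.9,0,0,0],
  [0.04,0.03,0.9,0,0,0],
])

```text
time: 2.82
tool_pos: [0.4846, -0.2973, 0.0543]
tool_rot: [-3.136, -0.003, 1.379]
contact_force: [0.5, 0.4, 1.3]
opening: 0.0919
grip_force: 0.0
```

Call:
move_arm([
  [0,0,0.2,0,0,0],
  [0,0,0.42,0,0,0],
  [0,0,0.42,0,0,0],
  [0,0,0.42,0,0,0],
])

```text
time: 3.32
tool_pos: [0.4875, -0.2989, 0.0166]
tool_rot: [3.139, 0.001, 1.38]
contact_force: [0.6, 0.1, 0.3]
opening: 0.0921
grip_force: 0.0
```

Call:
move_arm([
  [0,0,0,0,0,0],
  [0,0,0,0,0,0],
  [0,0,0,0,0,0],
  [0,0,0,0,0,0],
  [0,0,0,0,0,0],
  [0,0,0,0,0,0],
  [0,0,0,0,0,0],
  [0,0,0,0,0,0],
], fingers=-1, newtons=25)

```text
time: 4.32
tool_pos: [0.4868, -0.298, 0.0147]
tool_rot: [3.141, 0.0, 1.381]
contact_force: [1.2, 0.4, 0.9]
opening: 0.0198
grip_force: 25.0
```

Call:
move_arm([
  [0,0,-0.25,0,0,0],
  [0,0,-0.5,0,0,0],
  [0,0,-0.5,0,0,0],
  [0,0,-0.5,0,0,0],
])

```text
time: 4.82
tool_pos: [0.4859, -0.2974, 0.0634]
tool_rot: [-3.14, -0.001, 1.38]
contact_force: [0.6, -0.6, -5.1]
opening: 0.02
grip_force: 25.0
```

```bash
python3 go.py .5318 -.007 .0647 79.9; python3 -c "
from h import *
d=cam('side');cv2.imwrite('pics/s2.png',cv2.resize(d['image'][80:280,280:540,::-1],None,fx=3,fy=3))"
```

```text
shift [ 2.938 -0.099 -0.01 ] turn [-0.0006 -0.0003 -0.0045] t 4.825
```

View pics/s2.png

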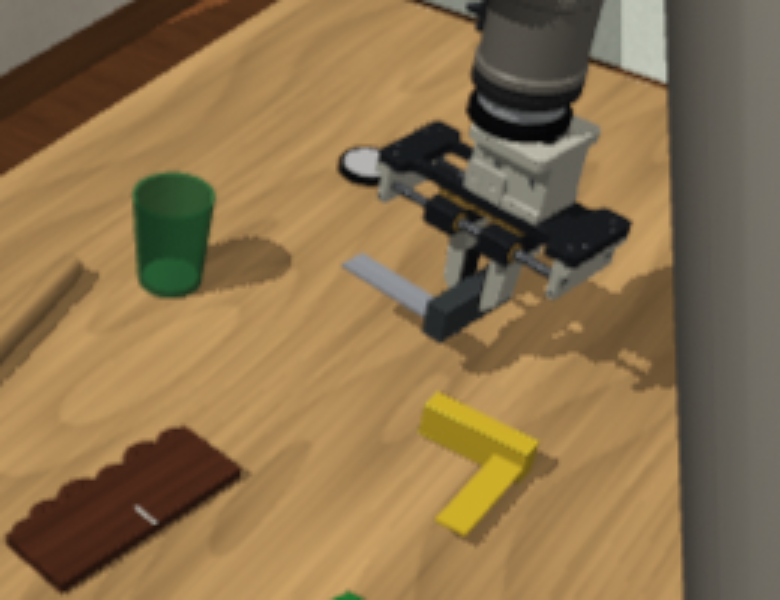

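The square is held level: crop shows the stock at (460,300) between the fingers, with the blade toward (350,262). I'll carry it to the standoff in front of the board, slightly slower than the limit.

Call:
move_arm([
  [0.35,-0.01,0,0,0,0],
  [0.7,-0.02,0,0,0,0],
  [1,-0.03,0,0,0,0],
])

```text
time: 5.25
tool_pos: [0.5019, -0.1977, 0.0633]
tool_rot: [-3.139, -0.001, 1.38]
contact_force: [1.1, 0.9, -4.6]
opening: 0.0197
grip_force: 25.0
```

Call:
move_arm([
  [0.35,-0.01,0,0,0,0],
  [0.7,-0.02,0,0,0,0],
  [1,-0.03,0,0,0,0],
])

```text
time: 5.62
tool_pos: [0.5179, -0.0989, 0.0634]
tool_rot: [-3.139, -0.0, 1.381]
contact_force: [0.1, 1.0, -5.1]
opening: 0.0198
grip_force: 25.0
```

Call:
move_arm([
  [0.35,-0.01,0,0,0,-0.002],
  [0.7,-0.02,0,0,0,-0.0045],
  [0.94,-0.03,0,0,0,-0.0045],
  [0.94,-0.03,0,0,0,-0.0045],
  [0.94,-0.03,0,0,0,-0.0045],
])

```text
time: 6.25
tool_pos: [0.5329, -0.0079, 0.0639]
tool_rot: [-3.14, 0.0, 1.395]
contact_force: [-0.2, -1.0, -4.5]
opening: 0.0196
grip_force: 25.0
```

```bash
python3 go.py .5318 -.007 .0165 79.9; python3 go.py .5436 -.0091 .0165 79.9
python3 - <<'E'
from m import *
a=cam('top');b=cam('side')
cv2.imwrite('pics/t3.png',np.hstack([cv2.resize(a['image'][190:310,250:380,::-1],(400,369)),cv2.resize(b['image'][150:300,240:400,::-1],(394,369))]))
E
```

```text
shift [ 0.007 -0.012  0.474] turn [-0.0005  0.0001  0.0001] t 6.25
shift [0.007 0.108 0.474] turn [-0.0005  0.0001  0.0001] t 6.25
```

View pics/t3.png

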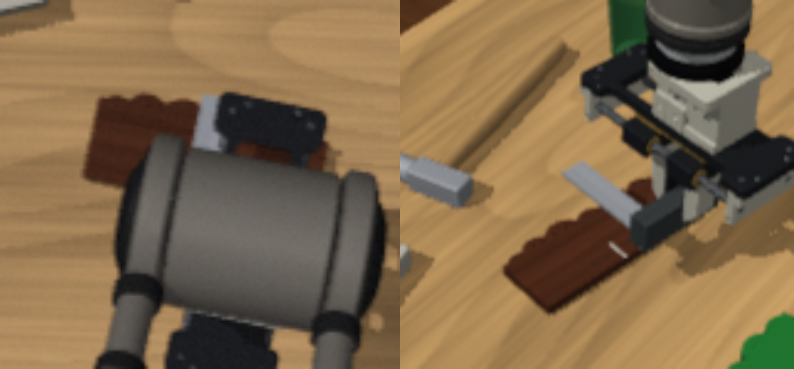

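The top crop shows the blade at (205,120) over the board. The side crop shows the stock above and in front of the edge near the tick at (618,250). I'll lower it at the standoff.

Call:
move_arm([
  [0,-0.01,0.2,0,0,0],
  [0,-0.01,0.4,0,0,0],
  [0,-0.01,0.47,0,0,0],
  [0,-0.01,0.48,0,0,0],
  [0,-0.01,0.48,0,0,0],
])

```text
time: 6.98
tool_pos: [0.5329, -0.0077, 0.0173]
tool_rot: [3.14, 0.0, 1.394]
contact_force: [0.5, 0.5, -3.8]
opening: 0.0196
grip_force: 25.0
```

```bash
python3 go.py .5436 -.0091 .0147 79.9
python3 - <<'E'
from h import *
b=cam('side')
cv2.imwrite('pics/s4.png',cv2.resize(b['image'][200:290,270:390,::-1],None,fx=6,fy=6,interpolation=cv2.INTER_CUBIC))
E
```

```text
shift [0.005 0.107 0.026] turn [ 0.0004  0.     -0.0001] t 6.975
```

View pics/s4.png

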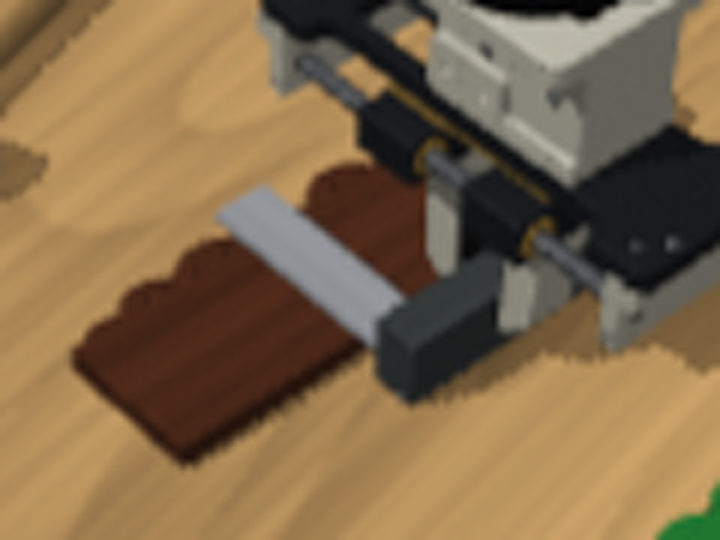

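The blade now hides the tick, and the stock runs parallel to the edge with a small gap. I'll lower it the rest of the way and advance in small steps, watching the force.

Call:
move_arm([
  [0,0.02,0.015,0,0,0],
  [0,0.04,0.023,0,0,0],
  [0,0.06,0.023,0,0,0],
  [0,0.08,0.023,0,0,0],
  [0,0.08,0.023,0,0,0],
])

```text
time: 7.65
tool_pos: [0.5405, -0.0088, 0.0147]
tool_rot: [3.141, 0.0, 1.395]
contact_force: [-3.0, 0.2, 4.1]
opening: 0.0199
grip_force: 25.0
```

Call:
move_arm([
  [0,0.005,0,0,0,0],
  [0,0.01,0,0,0,0],
  [0,0.015,0,0,0,0],
  [0,0.015,0,0,0,0],
])

```text
time: 8.15
tool_pos: [0.541, -0.0089, 0.0147]
tool_rot: [-3.14, 0.0, 1.395]
contact_force: [-5.7, 1.4, 6.1]
opening: 0.0194
grip_force: 25.0
```

Call:
move_arm([
  [0,0.005,0,0,0,0],
  [0,0.01,0,0,0,0],
  [0,0.01,0,0,0,0],
  [0,0.01,0,0,0,0],
])

```text
time: 8.65
tool_pos: [0.5422, -0.0091, 0.0147]
tool_rot: [-3.14, 0.0, 1.395]
contact_force: [-6.0, 1.7, 6.1]
opening: 0.0197
grip_force: 25.0
```

Call:
move_arm([
  [0,0.005,0,0,0,0],
  [0,0.01,0,0,0,0],
  [0,0.01,0,0,0,0],
])

```text
time: 9.02
tool_pos: [0.5431, -0.0093, 0.0147]
tool_rot: [-3.14, 0.0, 1.395]
contact_force: [-6.3, 1.0, 6.7]
opening: 0.0195
grip_force: 25.0
```

Call:
move_arm([
  [0,0.005,0,0,0,0],
  [0,0.01,0,0,0,0],
  [0,0.01,0,0,0,0],
])

```text
time: 9.4
tool_pos: [0.5441, -0.0095, 0.0147]
tool_rot: [-3.14, 0.0, 1.395]
contact_force: [-5.8, 0.6, 6.1]
opening: 0.02
grip_force: 25.0
```

Call:
move_arm([
  [0,0.005,0,0,0,0],
  [0,0.01,0,0,0,0],
  [0,0.01,0,0,0,0],
])

```text
time: 9.78
tool_pos: [0.5451, -0.0096, 0.0146]
tool_rot: [-3.14, 0.0, 1.395]
contact_force: [-7.0, 1.2, 6.2]
opening: 0.0195
grip_force: 25.0
```

Call:
move_arm([
  [0,0.005,0,0,0,0],
  [0,0.01,0,0,0,0],
  [0,0.01,0,0,0,0],
])

```text
time: 10.15
tool_pos: [0.5461, -0.0098, 0.0147]
tool_rot: [-3.14, 0.0, 1.395]
contact_force: [-6.3, 1.1, 6.3]
opening: 0.0197
grip_force: 25.0
```

Call:
move_arm([
  [0,0.005,0,0,0,0],
  [0,0.01,0,0,0,0],
  [0,0.01,0,0,0,0],
])

```text
time: 10.52
tool_pos: [0.5461, -0.0098, 0.0147]
tool_rot: [-3.138, 0.0, 1.395]
contact_force: [-9.1, 1.5, 9.7]
opening: 0.0198
grip_force: 25.0
```

```bash
python3 -c "
from h import *
print(robot.observe())
b=cam('side')
cv2.imwrite('pics/s5.png',cv2.resize(b['image'][200:290,270:390,::-1],None,fx=6,fy=6,interpolation=cv2.INTER_CUBIC))"
```

```text
{'time': 10.525, 'qpos': array([-1.58233146e-01,  6.36977890e-01,  1.70152100e+00, -1.83349901e-04,
        8.06506239e-01,  1.78428939e-02]), 'qvel': array([ 1.24205012e-03,  9.78173288e-05,  9.63974473e-05, -6.54667844e-04,
       -2.21137728e-03,  1.34092991e-04]), 'joint_efforts': array([-6.59876000e-01, -4.67180979e+01, -2.02253455e+01,  1.13466459e-01,
       -2.89188713e+00,  4.07116825e-02]), 'tool_pos': array([ 0.54609392, -0.00981474,  0.01467019]), 'tool_rot': array([-3.13818307e+00,  1.92785970e-04,  1.39484772e+00]), 'contact_force': array([-9.12901694,  1.5469579 ,  9.6646259 ]), 'torque': array([0.2222463 , 1.57673622, 0.05317773]), 'grip_force': 25.00142365694046, 'opening': 0.019755210604283858}
```

View pics/s5.png

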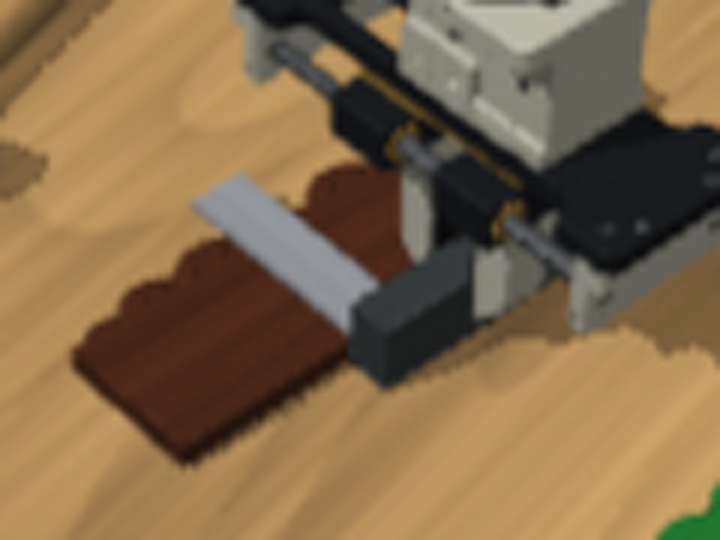

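The advance has stopped and the force is rising, so the stock is against the edge; the picture shows it touching, with the blade across the tick. Next I'll open the fingers slightly and push from behind with the rear pad, so the stock seats flush.

Call:
move_arm([
  [0,0,0,0,0,0],
  [0,0,0,0,0,0],
  [0,0,0,0,0,0],
  [0,0,0,0,0,0],
], fingers=-0.43)

```text
time: 11.08
tool_pos: [0.548, -0.0102, 0.0144]
tool_rot: [3.141, 0.0, 1.395]
contact_force: [0.5, 0.7, 0.4]
opening: 0.0263
grip_force: 0.0
```

Call:
move_arm([
  [0,0.01,0,0,0,0],
  [0,0.015,0,0,0,0],
  [0,0.02,0,0,0,0],
  [0,0.02,0,0,0,0],
])

```text
time: 11.58
tool_pos: [0.5492, -0.0104, 0.0143]
tool_rot: [-3.14, 0.0, 1.395]
contact_force: [-4.3, -0.4, 2.1]
opening: 0.0261
grip_force: 1.4
```

Call:
move_arm([
  [0,0.005,0,0,0,0],
  [0,0.01,0,0,0,0],
  [0,0.01,0,0,0,0],
])

```text
time: 11.95
tool_pos: [0.5493, -0.0105, 0.0142]
tool_rot: [-3.139, 0.0, 1.395]
contact_force: [-6.6, -0.5, 4.9]
opening: 0.0261
grip_force: 3.1
```

Call:
move_arm([
  [0,0.005,0,0,0,0],
  [0,0.01,0,0,0,0],
  [0,0.01,0,0,0,0],
])

```text
time: 12.32
tool_pos: [0.5493, -0.0104, 0.0141]
tool_rot: [-3.136, 0.0, 1.395]
contact_force: [-8.9, 1.0, 5.9]
opening: 0.0261
grip_force: 4.4
```

Call:
move_arm([
  [0,0.01,0,0,0,0],
  [0,0.02,0,0,0,0],
  [0,0.02,0,0,0,0],
  [0,0.02,0,0,0,0],
])

```text
time: 12.82
tool_pos: [0.5494, -0.0104, 0.014]
tool_rot: [-3.132, 0.0, 1.395]
contact_force: [-14.3, 1.6, 11.7]
opening: 0.0264
grip_force: 7.3
```

Call:
move_arm([
  [0,-0.04,0,0,0,0],
  [0,-0.075,0,0,0,0],
  [0,-0.075,0,0,0,0],
])

```text
time: 13.2
tool_pos: [0.5467, -0.0099, 0.0145]
tool_rot: [3.14, 0.0, 1.395]
contact_force: [0.4, -0.3, 0.1]
opening: 0.0264
grip_force: 0.0
```

Call:
move_arm([
  [0,0,0,0,0,0],
  [0,0,0,0,0,0],
  [0,0,0,0,0,0],
  [0,0,0,0,0,0],
], fingers=0.2)

```text
time: 13.7
tool_pos: [0.5463, -0.0099, 0.0144]
tool_rot: [3.142, 0.0, 1.395]
contact_force: [-0.1, -0.1, -0.9]
opening: 0.0544
grip_force: 0.0
```

Call:
move_arm([
  [0,0,-0.2,0,0,0],
  [0,0,-0.5,0,0,0],
  [0,0,-1,0,0,0],
  [0,0,-1,0,0,0],
])

```text
time: 14.2
tool_pos: [0.5487, -0.0102, 0.1182]
tool_rot: [3.133, -0.0, 1.395]
contact_force: [0.2, -0.0, -0.5]
opening: 0.0554
grip_force: 0.0
```

Call:
move_arm([
  [-0.5,-0.5,-0.3,0,0,0],
  [-1,-1,-0.5,0,0,0],
  [-1,-1,-0.5,0,0,0],
])

```text
time: 14.58
tool_pos: [0.4279, -0.0917, 0.1644]
tool_rot: [-3.14, 0.0, 1.393]
contact_force: [1.0, -1.1, -0.6]
opening: 0.0554
grip_force: 0.0
```

Call:
move_arm([
  [-0.5,0,0,0,0,0],
  [-1,0,0,0,0,0],
  [-1,0,0,0,0,0],
])

```text
time: 14.95
tool_pos: [0.4119, -0.1917, 0.1636]
tool_rot: [-3.141, 0.0, 1.39]
contact_force: [0.4, 0.5, 0.1]
opening: 0.0551
grip_force: 0.0
```

Call:
move_arm([
  [-0.5,0,0,0,0,0],
  [-1,0,0,0,0,0],
  [-1,0,0,0,0,0],
])

```text
time: 15.32
tool_pos: [0.3948, -0.2892, 0.1635]
tool_rot: [-3.141, -0.0, 1.392]
contact_force: [-0.1, 0.3, 0.8]
opening: 0.0552
grip_force: 0.0
```

Run:
```python
from h import *
from m import *
d=cam('top')
P=depthmap(d)
K=blob(((P[...,2]>.026)&(P[...,2]<.04)).astype(np.uint8),(290,380,240,290)); print('stock',K.sum(),rect(P[K>0]))
Bl=blob(((P[...,2]>.0158)&(P[...,2]<.025)).astype(np.uint8),(290,380,215,262)); print('blade',Bl.sum(),rect(P[Bl>0]))
b=cam('side')
A=cv2.resize(d['image'][205:295,265:365,::-1],(400,360),interpolation=cv2.INTER_CUBIC);B=cv2.resize(b['image'][205:285,275:375,::-1],(400,360),interpolation=cv2.INTER_CUBIC)
cv2.imwrite('pics/f6.png',np.hstack([A,B])); print(robot.observe()['time'],robot.observe()['contact_force'])
```

```text
stock 336 (array([546.4,  -2.7]), array([89.5, 19.9]), 80.24)
blade 344 (array([606.8,  21.5]), array([28.9, 89.4]), 79.56)
15.425 [ 0.94196356  0.07859563 -0.78807386]
```

View pics/f6.png

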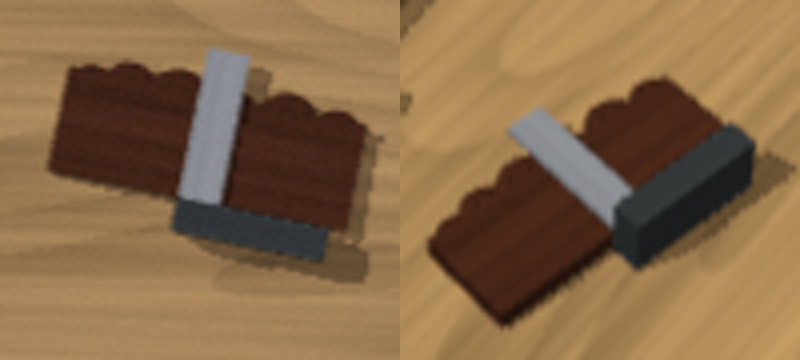

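The picture shows the stock seated along the straight edge and the blade across the tick. Measured blade offset is about 1 mm, stock top is 32 mm high, and the arm is clear.

```bash
python3 -c "
from cell import robot
print(robot.hand_in())"
```

```text
the job is handed in; nothing more can be done
None
```

The square is handed in with its stock pushed flush against the wooden blank's straight edge and the blade across the tick (about 1 mm off by the camera); it is released with the arm clear, and the arm never went near the other things. The hand-in gave no verdict.

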